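# Shut the lever-arch file

## Task

The lever-arch file lies open on the desk and a small box of staples is in the way, on the spine under the file's raised lever. Push the box of staples along, without picking it up or tipping it over, until it lies on the file's front cover, and then push the lever over and all the way down so that it snaps flat and the arches close. Shut the arches only with the lever, do not push on them, and leave everything else where it is.

Things in the scene. Friction and masses are not known exactly. Their poses are not given: they have to be found in the camera images.
- file: Small lever-arch file, open and flat on the desk, fixed. Origin: on the desk (z = 0) under its mechanism; x along the spine, y across it towards the front cover, z up. Boards 3 mm thick, x -120 to 120 mm: back cover y -146 to 32, spine (strip between the two folds) y 34 to 102, front cover y 104 to 290. The lever's end (x = -60) is nearer the robot.
- plate (a point): Middle of the top of the steel mechanism plate on the back cover, at (10, -20, 5) mm in the file's frame. The plate spans x -85 to 105, y -60 to 20 mm and carries the lever (at x = -60) and, at x = 10 and 90, the arches and two fixed posts (at y = -45, 49 mm tall).
- lever_hinge (a point): Middle of the lever's hinge, at (-60, -20, 16) mm in the file's frame. The hinge axis runs along the file's x.
- lever_tip (a point): Centre of the flat steel finger pad at the lever's free end, 75 mm from the hinge; pad 24 mm wide (file's x), 26 along the lever, 7 thick; rod 8 mm thick. Open: the lever stands up, leaning 19 deg away from the front cover (tip 87 mm above the desk, file's y = -44 mm). Shut: level, pointing to the file's +y, tip at y = 55, 16 mm above the desk.
- lever (a joint): Lever angle in rad: 0 = open (raised), 1.9 = fully shut (down, level). It grows as the lever swings over towards the file's +y and down. A spring holds it at either end: about 5 N at the tip starts it from open, the force falls to nothing at 0.95, and beyond that it snaps shut by itself if nothing is in its way.
- arches: The two steel arches (6 mm wire, at x = 10 and 90 mm in the file's frame), linked to the lever: open they lean to the file's +y, up to 75 mm above the desk; as the lever goes down they swing back to meet the posts. Origin between them on their hinge, (50, 10, 9) mm in the file's frame.
- front_cover (a point): Centre of the upper face of the front cover (186 mm across y, 240 mm along x), at (0, 197, 3) mm in the file's frame.
- staple_box: Plain cardboard box of staples with a paper band, 56 mm (its x) x 30 mm (its y) x 24 mm tall, about 0.1 kg, lying on the spine where the lever's tip comes down. Origin: centre of its underside.
- stamp: a turned wooden hand stamp, 30 mm across and 64 mm tall, standing on the front cover (bystander). Origin: centre of its underside.
- eraser: a white eraser, 45 x 20 x 12 mm, lying on the back cover (bystander). Origin: centre of its underside.
- tape_roll: a roll of paper tape lying flat, 70 mm across, 24 mm tall (bystander). Origin: centre of its underside.
- mug: a white mug, 80 mm across, 90 mm tall (bystander). Origin: centre of its underside.
- glue_stick: an upright glue stick, 31 mm across, 90 mm tall (bystander). Origin: centre of its underside.
- stapler: a black stapler, 130 mm long, 55 mm tall (bystander). Origin: centre of its underside.
Things that resemble listed ones, but are neither listed nor needed, are in the scene too. Of the things like the staple_box, leave any that is red or yellow; of the rest the larger one is meant.

How it is judged:
By the outcome, as a careful person would: the job done as asked, in the order asked, and still so for the second after the job is handed in, with the robot touching nothing.
It also fails if it takes over 58 s, if anything falls off the work surface, if the arm or the gripper's body presses on something with over 40 N, if the wrist force passes 120 N, or if a joint passes its speed limit or range.

## Robot

A 7-joint arm with a two-finger parallel gripper is mounted at the origin on the work surface. World frame = base frame: x ahead of the robot, y to its left, z up, the work surface at z = 0. Lengths are in m, angles in rad, forces in N, time in s.
With the tool pointing down it reaches from about 0.4 to 0.9 m from the base axis. Payload 5.5 kg.
Tool frame: the origin (TCP) lies on the mounting face of the last link; the fingertips stand 178 mm ahead of it and the grasp point (between the pads) lies 159 mm ahead of it; z points along the fingers, y is the line along which they close (so a half turn about z gives the same grasp; the last joint's range is limited). The gripper opens to 92 mm and grips with 3 to 60 N. Pads are 19 mm wide; open, the fingers measure 130 mm over their backs; the gripper's body (75 mm by 190 mm) begins 47 mm behind the grasp point.
Start: joints at [1.394, 0.501, -0.427, 1.55, 0.221, 1.138, -0.21], TCP at [0.277, -0.588, 0.405] pointing down, gripper open.
Joint ranges: [-2.88, 2.88], [-0.31, 2.03], [-1.54, 1.56], [0.2, 2.42], [-1.41, 4.55], [0.19, 2.02], [-2.57, 2.57]. Speed limits (rad/s): [2.57, 2.57, 3.14, 3.14, 3.14, 3.14, 3.14].

## Interface

Orientations are given as a rotation vector (axis times angle).
In Python, from rig import telemetry, imaging, robot gives the robot as it stands.
- The arm moves only by the shell command python3 -m inch 'ROWS' [OPENING] [FORCE]. ROWS is JSON, one flat list of numbers, 4 for each row, row after row: the shift along the tool's x, y, z in cm, then the turn about the tool's z in rad. In form: [x, y, z, roll, x, y, z, roll, ...]. A call has exactly 8 rows; each row is the pose to reach, as a shift and turn from the pose commanded when the call began, along the tool's axes at that moment; what a row does not reach only later rows make up. A row lasts 1/10 s, in which the tool goes at most 50 mm and 8.59 degrees, less where a joint would pass 70% of its speed; a pose out of reach is approached as far as the arm can. A call with a gripper value outside its range is refused whole. OPENING is the opening in per cent of the stroke, from 0 (shut) to 100 (fully open), set as the call begins (- or left out, the last holds). The fingers move at their own pace and stop on an object; FORCE is the grip in N (left out, the last holds). Time passes only in rows, so rows that repeat a pose let the fingers close, or fill a call up. It gives the time, the measured TCP pose, the force, the opening and the grip force at its end, in the units of the state.
- telemetry.sense(): the state, without advancing time (a new reading comes with each control period).
- imaging.capture(name): name is "scene" or "top" or "wrist"; returns a dict with "color" (420x560x3 uint8, red, green, blue), "fovy" (degrees; the focal length in pixels is half the picture's height over the tangent of half this angle, whatever the lens; pixels are square), "cx", "cy" (the principal point, pixels), "position" and "rotation" of the camera in the world. Camera axes: x right, y down, z forward; pixel columns grow to the right and rows downward; lengths in m; the calibration is good to about 2 mm. A picture is of the moment at which its call begins. There is no depth.
- robot.sign_off(): hands the job in; it is judged then, once.
The state is a dict: "clock": time; "joint_positions": joint angles; "dq": joint speeds; "effort": joint torques, N m; "eef_pos": TCP position; "tcp_rot": TCP orientation; "wrist_force": force on the tool from outside, world axes, zero at the start; "ft_torque": the same for the moment, N m; "finger_gap": finger opening in m; "grasp_force": force on a finger pad.
Only numpy, scipy, OpenCV 4.12 (cv2) and the standard library are available. Lean on these libraries where they do the work, as an engineer would, in place of code of your own. Each camera call takes 0.05 s, during which the arm holds its last target. There are 200 camera calls.

## Working session

There is one attempt and no reset: what is moved stays moved. The work goes in short steps, Python scripts to look and compute and a shell command to move; the robot and the scene stay as the last step left them, time stands still between calls to the robot, and variables do not carry over. Pictures are saved under pics/ and viewed, at most 10 in all, crops included, and the job is handed in when it is done.

```bash
mkdir -p pics; cat > h.py <<'E'
import numpy as np, cv2, pickle
from rig import telemetry, imaging, robot
def snap(n,f):
    c=imaging.capture(n); cv2.imwrite('pics/'+f+'.png',c['color'][:,:,::-1]); pickle.dump(c,open(f+'.pkl','wb')); return c
def ray(c,u,v):
    f=c['color'].shape[0]/2/np.tan(np.radians(c['fovy'])/2)
    d=np.array(c['rotation'])@np.array([(u-c['cx'])/f,(v-c['cy'])/f,1]); return np.array(c['position']),d
def pix(c,u,v,z):
    p,d=ray(c,u,v); return p+d*(z-p[2])/d[2]
def proj(c,P):
    f=c['color'].shape[0]/2/np.tan(np.radians(c['fovy'])/2)
    q=np.array(c['rotation']).T@(np.array(P)-np.array(c['position'])); return q[:2]/q[2]*f+[c['cx'],c['cy']]
E
python3 - <<'E'
from h import *
for n in('top','scene'):
    c=snap(n,n+'0'); print({k:c[k] for k in c if k!='color'})
print(telemetry.sense())
E
```

```text
{'fovy': 54.87798321363873, 'cx': 280.7637059970514, 'cy': 209.54021429246308, 'position': array([ 0.31463254, -0.00539865,  1.28059344]), 'rotation': array([-2.13141785,  2.12985793, -0.21471921])}
{'fovy': 51.2099599291607, 'cx': 277.7950870308049, 'cy': 211.36551611317492, 'position': array([0.99394401, 0.71549249, 0.88613384]), 'rotation': array([-0.71366008, -2.61306507,  1.11586807])}
{'clock': 0.1, 'joint_positions': array([ 1.39420295,  0.50175794, -0.42679029,  1.55133266,  0.22082269,
        1.13832767, -0.21030139]), 'dq': array([-0.00099458, -0.00120336, -0.00094404, -0.00294144,  0.00108824,
        0.00111876, -0.00011692]), 'effort': array([-1.12136305e-02, -5.67878187e+01, -5.83856955e+00, -2.79920411e+01,
       -6.90629776e-02,  2.41453800e-02,  4.66200356e-05]), 'eef_pos': array([ 0.2765448 , -0.58788394,  0.4037832 ]), 'tcp_rot': array([-3.06423857e+00, -6.84953325e-01,  5.60308704e-04]), 'wrist_force': array([-0.15636924,  0.95797244, -0.58307727]), 'ft_torque': array([0.00408373, 0.01362092, 0.00013762]), 'grasp_force': 0.0, 'finger_gap': 0.0916231395209073}
```

```bash
sed -i "s/np.array(c\['rotation'\])/cv2.Rodrigues(np.array(c['rotation']))[0]/" h.py; grep -c Rodrigues h.py
```

```text
2
```

View pics/top0.png

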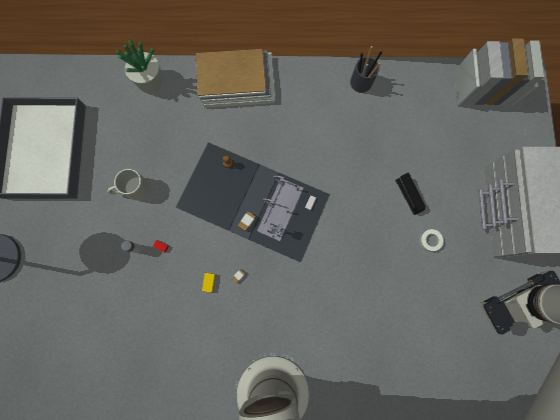

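View pics/scene0.png

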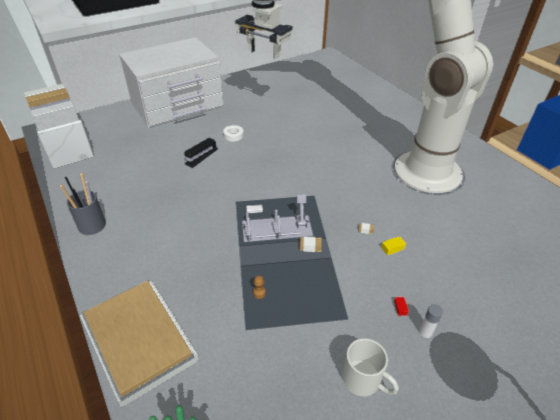

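```bash
python3 - <<'E'
from h import *
c=pickle.load(open('top0.pkl','rb')); s=pickle.load(open('scene0.pkl','rb'))
a=c['color'][130:270,170:340,::-1]; b=s['color'][185:335,220:360,::-1]
A=cv2.resize(a,None,fx=4.5,fy=4.5,interpolation=3)[:, :]
B=cv2.resize(b,None,fx=4,fy=4,interpolation=3)
cv2.imwrite('pics/ct.png',A);cv2.imwrite('pics/cs.png',B)
C=np.array([[-120,-146],[120,-146],[120,290],[-120,290]])/1e3
I=np.array([[301,261],[329,193],[208,143],[178,207]])
W=np.array([pix(c,*p,.003)[:2] for p in I]);print(W)
# which order: lever end nearer robot
m=C.mean(0);n=W.mean(0);H=(C-m).T@(W-n);U,S,V=np.linalg.svd(H);R=(U@V).T
print(R,np.linalg.det(R),n-R@m, (R@(C-m).T).T+n-W)
E
```

```text
[[ 0.39063878 -0.08819062]
 [ 0.60997185 -0.18131769]
 [ 0.77846184  0.21585591]
 [ 0.56258911  0.3047695 ]]
[[ 0.91935578  0.39342718]
 [-0.39342718  0.91935578]] 0.9999999999999997 [ 0.55708864 -0.00341434] [[-1.31320492e-03 -2.23840076e-03]
 [-8.88459888e-07 -3.53386031e-03]
 [ 3.04337620e-03  1.31660013e-04]
 [-1.72928282e-03  5.64060105e-03]]
```

View pics/ct.png

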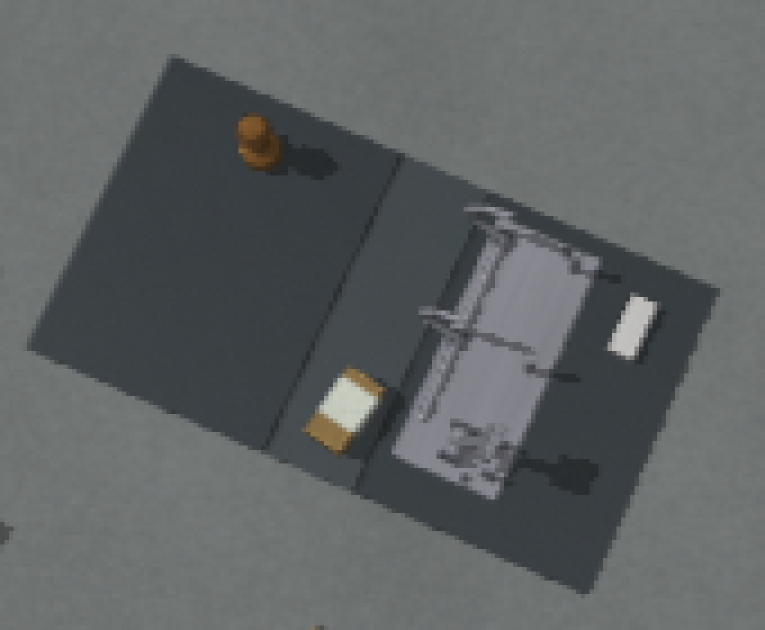

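View pics/cs.png

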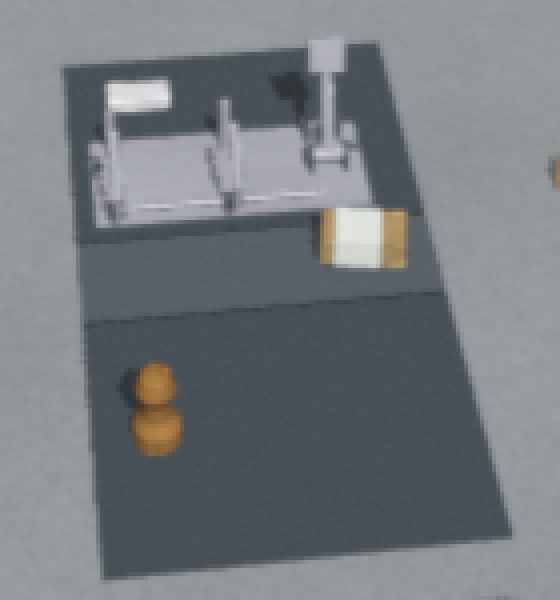

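Candidates (top view): brown box with white band on the spine at (246,221), small brown one at (239,276), yellow at (209,283) and red at (161,246). I choose the larger brown one at (246,221). The crops confirm it: it lies on the spine in front of the lever, at about (345,410) in the top crop. The stamp is at about (258,150) and the eraser at (633,327) in the same crop.

```bash
cat >> h.py <<'E'
def file_pose(c,I):
    C=np.array([[-120,-146],[120,-146],[120,290],[-120,290]])/1e3
    W=np.array([pix(c,*p,.003)[:2] for p in I])
    m=C.mean(0);n=W.mean(0);U,S,V=np.linalg.svd((C-m).T@(W-n));R=(U@V).T
    return R,n-R@m,(R@(C-m).T).T+n-W
def rows(x,y,ztip,yaw=0):
    """shift in tool axes (cm) and roll to put fingertips at file x,y (mm), height ztip (mm), tool y along file x"""
    R,o=pickle.load(open('file.pkl','rb')); s=telemetry.sense(); T=cv2.Rodrigues(np.array(s['tcp_rot']))[0]
    P=np.append(R@np.array([x,y])/1e3+o,ztip/1e3+.178); d=T.T@(P-s['eef_pos'])*100
    f=np.append(R@[np.cos(yaw),np.sin(yaw)],0); t=T.T@f; t*=np.sign(t[1]); cur=s['eef_pos']+T[:,2]*.178
    print('rows',d.round(2),'roll',round(np.arctan2(-t[0],t[1]),3),'tip now file mm',(R.T@(cur[:2]-o)*1e3).round(1),round(cur[2]*1e3,1),'q',s['joint_positions'].round(2),'F',s['wrist_force'].round(1),s['clock'],'gap',s['finger_gap'])
E
python3 - <<'E'
from h import *
c=pickle.load(open('top0.pkl','rb'))
g=lambda u,v:(u/4.5+170-.4,v/4.5+130-.4)
R,o,e=file_pose(c,[g(590,594),g(718,290),g(172,57),g(28,347)]); print(R,o,e*1e3)
pickle.dump((R,o),open('file.pkl','wb'))
F=lambda u,v,z:(R.T@(pix(c,*g(u,v),z)[:2]-o)*1e3).round(1)
print('box',[F(*p,.027) for p in[(352,367),(385,381),(338,452),(305,431)]])
print('stamp',F(254,128,.06),F(262,160,.005),'fold',F(400,155,.003),F(268,447,.003),'plate',F(500,498,.005),F(392,456,.005))
s=pickle.load(open('scene0.pkl','rb'));h=lambda u,v:(u/4+220-.4,v/4+185-.4)
S=lambda u,v,z:(R.T@(pix(s,*h(u,v),z)[:2]-o)*1e3).round(1)
print('scene corners',S(380,42,.003),S(64,67,.003),S(104,579,.003),S(512,536,.003),'box',[S(*p,.027) for p in[(320,208),(405,210)]],[S(*p,.003) for p in[(320,264),(408,268)]])
rows(-60,36,120)
E
```

```text
[[ 0.91613741  0.40086438]
 [-0.40086438  0.91613741]] [ 0.55608482 -0.00114032] [[-1.14368139  0.47124324]
 [ 0.99627498 -1.25590261]
 [ 1.2653126  -0.08961276]
 [-1.11790619  0.87427213]]
box [array([-42.3,  69.3]), array([-42.1,  44.1]), array([-100.8,   53.4]), array([-96.6,  80.5])]
stamp [ 79.9 197.6] [ 73.7 195.5] fold [118.2 105.7] [-115.1  103.1] plate [-82.6 -61.6] [-86.   20.1]
scene corners [-122.6 -143. ] [ 117.1 -143. ] [117.4 292. ] [-119.8  292.2] box [array([-45.7,  43.8]), array([-101.9,   52.3])] [array([-42.1,  72.1]), array([-99.7,  82.6])]
rows [ 49.04 -48.06  10.66] roll -0.719 tip now file mm [ -21.1 -649.4] 225.8 q [ 1.39  0.5  -0.43  1.55  0.22  1.14 -0.21] F [-0.2  1.  -0.6] 0.1 gap 0.0916231395209073
```

```bash
python3 -c "
from h import *
rows(-71,27,170)"; python3 -m inch '[3,-3,0,-0.1, 6.5,-6.5,1,-0.2, 10,-10,1.5,-0.3, 13.5,-13.5,2,-0.4, 17,-17,2.5,-0.5, 20.5,-20.5,3,-0.6, 24,-24,3.5,-0.72, 24,-24,3.5,-0.72]' 22; python3 -c "
from h import *
rows(-71,27,170)"
```

```text
rows [ 47.63 -48.3    5.67] roll -0.719 tip now file mm [ -21.1 -649.4] 225.8 q [ 1.39  0.5  -0.43  1.55  0.22  1.14 -0.21] F [-0.2  1.  -0.6] 0.1 gap 0.0916231395209073
clock: 0.9
eef_pos: [0.3937, -0.2618, 0.3693]
tcp_rot: [-2.614, -1.738, -0.002]
wrist_force: [-0.1, -1.1, 0.6]
finger_gap: 0.0323
grasp_force: 0.0
rows [33.12 -2.17  2.22] roll 0.015 tip now file mm [ -44.5 -303.4] 191.3 q [ 1.17  0.27 -0.73  2.01  0.22  0.94 -0.07] F [-0.1 -1.1  0.6] 0.9 gap 0.0322710787637435
```

```bash
python3 -m inch '[5,-0.5,0,0, 10,-1,0,0, 15,-1.5,0,0, 20,-2,0,0, 25,-2.2,0,0.015, 30,-2.2,1,0.015, 33,-2.2,2.2,0.015, 33,-2.2,2.2,0.015]' ; python3 -c "
from h import *
rows(-71,27,16)"
```

```text
clock: 1.7
eef_pos: [0.5038, 0.0473, 0.3468]
tcp_rot: [-2.632, -1.709, -0.002]
wrist_force: [-0.5, 0.2, -1.2]
finger_gap: 0.0203
grasp_force: 0.0
rows [ 0.31 -0.33 15.28] roll -0.006 tip now file mm [-67.8  24. ] 168.8 q [ 0.54  0.4  -0.83  1.95  0.36  0.94 -0.88] F [-0.5  0.2 -1.2] 1.7 gap 0.0202662520062719
```

```bash
python3 -m inch '[0.2,-0.2,2,0, 0.3,-0.3,4,0, 0.3,-0.3,6,0, 0.3,-0.3,8,0, 0.3,-0.3,9.5,0, 0.3,-0.3,11,0, 0.3,-0.3,11,0, 0.3,-0.3,11,0]' ; python3 -c "
from h import *
rows(-71,27,16)
s=snap('scene','s1');t=snap('top','t1')
cv2.imwrite('pics/m1.png',np.hstack([cv2.resize(x,(400,400),interpolation=3) for x in(s['color'][165:305,210:350,::-1],t['color'][150:270,200:320,::-1])]))"
```

```text
clock: 2.5
eef_pos: [0.502, 0.0464, 0.2378]
tcp_rot: [-2.641, -1.701, 0.0]
wrist_force: [1.3, -0.1, -0.1]
finger_gap: 0.02
grasp_force: 0.0
rows [ 0.51 -0.25  4.38] roll -0.014 tip now file mm [-68.7  21.9] 59.8 q [ 0.43  0.56 -0.7   2.03  0.53  0.74 -1.04] F [ 1.3 -0.1 -0.1] 2.5 gap 0.02001474945631699
```

View pics/m1.png

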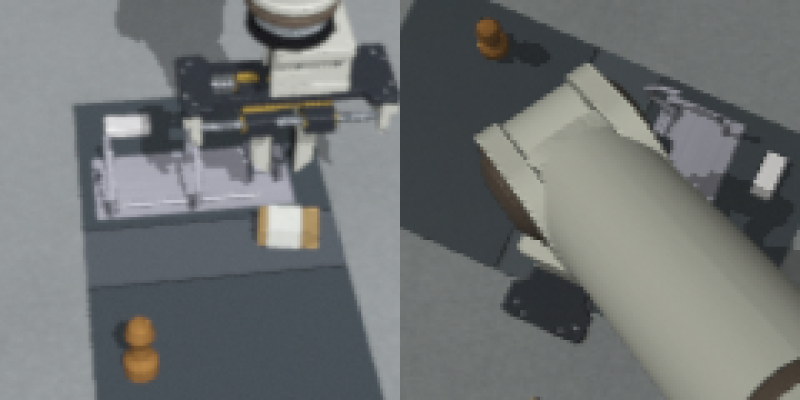

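The view shows both fingers standing behind the box, at about (280,160) in the left half, with the box at (288,228) undisturbed. The path ahead is clear.

```bash
python3 -m inch '[0.7,-0.2,1,-0.01, 0.7,-0.2,2,-0.01, 0.7,-0.2,3,-0.01, 0.7,-0.2,4,-0.01, 0.7,-0.2,4.3,-0.01, 0.7,-0.2,4.3,-0.01, 0.7,-0.2,4.3,-0.01, 0.7,-0.2,4.3,-0.01]' ; python3 -c "
from h import *
rows(-71,130,16)"
```

```text
clock: 3.4
eef_pos: [0.5032, 0.0537, 0.1951]
tcp_rot: [2.632, 1.715, 0.001]
wrist_force: [-0.4, 0.1, -0.0]
finger_gap: 0.0199
grasp_force: 0.0
rows [10.09 -0.09  0.11] roll -0.004 tip now file mm [-70.3  29.2] 17.1 q [ 0.36  0.63 -0.64  2.04  0.61  0.67 -1.1 ] F [-0.4  0.1 -0. ] 3.4 gap 0.01994350911989014
```

```bash
python3 -m inch '[0.4,0,0,0, 0.8,0,0,0, 1.2,0,0,0, 1.6,0,0,0, 2,0,0,0, 2.4,0,0,0, 2.8,0,0,0, 3.2,0,0,0]';python3 -m inch '[0.4,0,0,0, 0.8,0,0,0, 1.2,0,0,0, 1.6,0,0,0, 2,0,0,0, 2.4,0,0,0, 2.8,0,0,0, 3.2,0,0,0]' ; python3 -c "
from h import *
rows(-71,130,16)
s=snap('scene','s2')
cv2.imwrite('pics/m2.png',cv2.resize(s['color'][165:345,210:370,::-1],None,fx=3,fy=3,interpolation=3))"
```

```text
clock: 4.2
eef_pos: [0.516, 0.0833, 0.1947]
tcp_rot: [2.632, 1.715, -0.0]
wrist_force: [-1.0, -1.5, 0.9]
finger_gap: 0.0202
grasp_force: 0.6
clock: 5.0
eef_pos: [0.529, 0.1125, 0.1947]
tcp_rot: [2.632, 1.715, -0.0]
wrist_force: [-0.4, -0.9, 0.4]
finger_gap: 0.0202
grasp_force: 0.5
rows [ 3.67 -0.07  0.07] roll -0.004 tip now file mm [-70.4  93.3] 16.7 q [ 0.24  0.68 -0.64  1.95  0.61  0.71 -1.18] F [-0.4 -0.9  0.4] 5.0 gap 0.020203112445429283
```

View pics/m2.png

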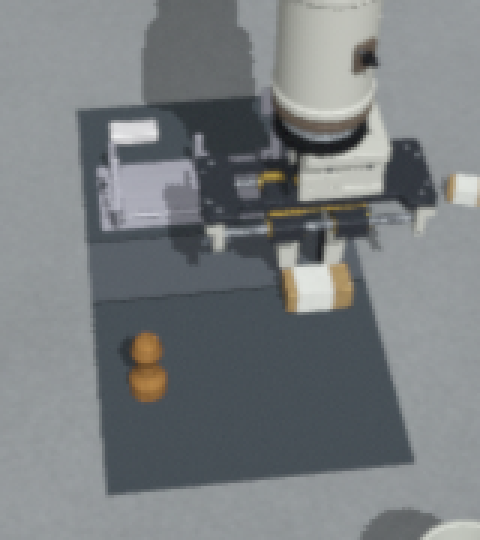

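The box is flush on the fingers at about (318,288), upright, and crossing the fold. I'll keep pushing, then back off and rise.

```bash
python3 -m inch '[0.5,0,0,0, 1,0,0,0, 1.5,0,0,0, 2.1,0,0,0, 2.7,0,0,0, 3.3,0,0,0, 3.9,0,0,0, 4.4,0,0,0]';python3 -m inch '[0,0,0,0, -1,0,0,0, -2,0,-0.5,0, -2,0,-4,0, -2,0,-8,0, -2,0,-12,0, -2,0,-15,0, -2,0,-15,0]' 0 ; python3 -c "
from h import *
rows(-60,-85,170)
rows(-60,-85,62)"
```

```text
clock: 5.85
eef_pos: [0.5468, 0.1531, 0.1947]
tcp_rot: [-2.632, -1.715, -0.0]
wrist_force: [-0.6, -0.5, -0.7]
finger_gap: 0.0204
grasp_force: 0.3
clock: 6.65
eef_pos: [0.5397, 0.1338, 0.3494]
tcp_rot: [2.63, 1.711, 0.011]
wrist_force: [0.9, -0.1, 0.3]
finger_gap: 0.0007
grasp_force: 0.0
rows [-20.2    1.01   0.08] roll -0.005 tip now file mm [-67.8 117.6] 171.4 q [ 0.33  0.48 -0.8   1.84  0.41  0.99 -1.06] F [ 0.9 -0.1  0.3] 6.65 gap 0.0006884360311271708
rows [-20.24   0.93  10.88] roll -0.005 tip now file mm [-67.8 117.6] 171.4 q [ 0.33  0.48 -0.8   1.84  0.41  0.99 -1.06] F [ 0.9 -0.1  0.3] 6.65 gap 0.0006884360311271708
```

```bash
python3 -m inch '[-4,0.5,0,0, -8.5,1,0,0, -13,1,0,0, -17,1,0,0, -20,1,0,0, -20.2,1,0,0, -20.2,1,0,0, -20.2,1,0,0]';python3 -m inch '[0,0,3,0, 0,0,6,0, 0,0,9,0, 0,0,11,0, 0,0,11,0, 0,0,11,0, 0,0,11,0, 0,0,11,0]' ; python3 -c "
from h import *
rows(-60,-60,60)
s=snap('scene','s3')
t=snap('top','t3')
cv2.imwrite('pics/m3.png',np.hstack([cv2.resize(x,(400,450),interpolation=3) for x in(s['color'][165:345,210:370,::-1],t['color'][130:265,180:300,::-1])]))"
```

```text
clock: 7.45
eef_pos: [0.466, -0.0541, 0.3447]
tcp_rot: [-2.632, -1.715, -0.001]
wrist_force: [-0.6, 1.6, -0.8]
finger_gap: 0.0006
grasp_force: 0.0
clock: 8.25
eef_pos: [0.4668, -0.0544, 0.2359]
tcp_rot: [2.631, 1.714, 0.003]
wrist_force: [-0.8, -0.3, 0.5]
finger_gap: 0.0004
grasp_force: 0.0
rows [ 2.46  0.04 -0.21] roll -0.003 tip now file mm [-60.  -84.5] 57.9 q [ 0.63  0.51 -0.69  2.11  0.51  0.69 -0.81] F [-0.8 -0.3  0.5] 8.25 gap 0.00042976337697811967
```

View pics/m3.png

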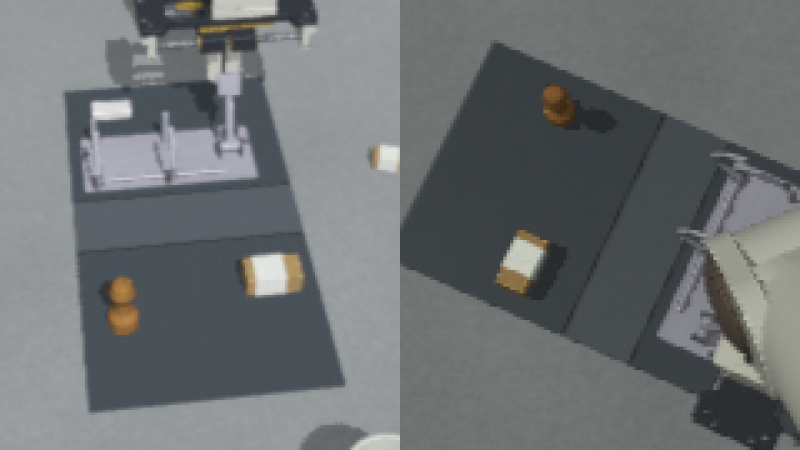

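The box lies wholly on the front cover, at (272,273) left and (522,262) right. The closed fingers stand behind the raised lever, whose pad is at (229,85) left. Now I push the lever.

```bash
python3 -m inch '[0.7,0,0,0, 1.4,0,0,0, 2,0,0,0, 2.6,0,0,0, 3.2,0,0,0, 3.8,0,0,0, 4.4,0,0,0, 5,0,0,0]';python3 -m inch '[0.6,0,0,0, 1.2,0,0,0, 1.8,0,0,0, 2.4,0,0,0, 3,0,0,0, 3.6,0,0,0, 4.2,0,0,0, 4.8,0,0,0]';python3 -m inch '[0.5,0,0,0, 1,0,0,0, 1.5,0,0,0, 1.5,0,0,0, 1.5,0,0,0, 1.5,0,0,0, 1.5,0,0,0, 1.5,0,0,0]' ; python3 -c "
from h import *
rows(-60,55,100)
s=snap('scene','s4')
cv2.imwrite('pics/m4.png',cv2.resize(s['color'][165:345,210:370,::-1],None,fx=3,fy=3,interpolation=3))"
```

```text
clock: 9.15
eef_pos: [0.4861, -0.0096, 0.2347]
tcp_rot: [2.632, 1.713, -0.004]
wrist_force: [-2.3, -4.3, 2.4]
finger_gap: 0.0004
grasp_force: 2.4
clock: 9.95
eef_pos: [0.5062, 0.0364, 0.2349]
tcp_rot: [-2.631, -1.716, -0.002]
wrist_force: [0.3, -0.2, -0.3]
finger_gap: 0.0
grasp_force: 0.0
clock: 10.75
eef_pos: [0.5117, 0.0485, 0.2347]
tcp_rot: [2.633, 1.714, -0.0]
wrist_force: [-0.1, 0.8, -0.2]
finger_gap: 0.0003
grasp_force: 0.0
rows [ 2.73  0.05 -4.33] roll -0.004 tip now file mm [-60.5  27.6] 56.7 q [ 0.4   0.57 -0.68  2.01  0.53  0.74 -1.02] F [-0.1  0.8 -0.2] 10.75 gap 0.0003412914545755832
```

View pics/m4.png

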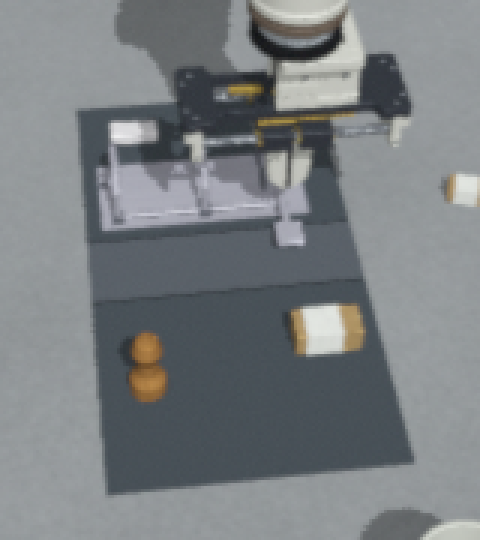

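The lever is over, with its pad at (290,233). I'll check that against where it should project when fully shut.

```bash
python3 -m inch '[-1,0,-2,0, -1,0,-5,0, -1,0,-9,0, -4,0,-13,0, -8,0,-15,0, -13,0,-15,0, -18,0,-15,0, -22,0,-15,0]'; python3 - <<'E'
from h import *
R,o=pickle.load(open('file.pkl','rb'))
s=snap('scene','s5');t=snap('top','t5')
for z,y in((19.5,55),(28,54),(38,51)):
  for c,(ou,ov,k) in((s,(210,165,3)),):
    for dx,dy in((-12,-13),(12,-13),(12,13),(-12,13)): print(z,((proj(c,np.append(R@np.array([-60+dx,y+dy])/1e3+o,z/1e3))-[ou,ov])*k).round())
im=s['color'][:,:,::-1].copy()
cv2.imwrite('pics/m5.png',np.hstack([cv2.resize(im[200:270,225:330],(400,267),interpolation=3),cv2.resize(t['color'][165:245,220:340,::-1],(400,267),interpolation=3)]))
E
```

```text
clock: 11.6
eef_pos: [0.4212, -0.155, 0.3851]
tcp_rot: [2.633, 1.712, -0.001]
wrist_force: [-0.2, -0.1, 0.4]
finger_gap: 0.0006
grasp_force: 0.0
19.5 [297. 217.]
19.5 [271. 219.]
19.5 [275. 240.]
19.5 [302. 238.]
28 [297. 209.]
28 [271. 212.]
28 [276. 233.]
28 [303. 231.]
38 [297. 199.]
38 [271. 201.]
38 [276. 223.]
38 [303. 220.]
```

View pics/m5.png

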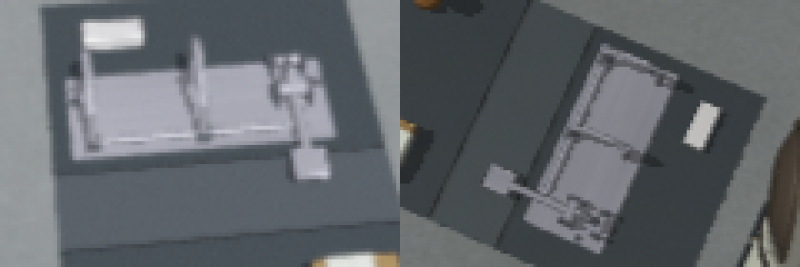

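The pad's top face matches the fully shut projection (z 19.5 mm), the arches meet the posts, and the box is on the front cover. I'm handing the job in.

```bash
python3 -c "
from h import *
print(robot.sign_off())"
```

```text
the job is handed in; nothing more can be done
None
```

The box of staples was pushed upright onto the front cover, then the lever was pushed over and snapped flat with the arches closed. The final pictures confirm this, and the job was handed in at about 12 s; no verdict was returned.

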